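Select the third slot on a gated gear shifter

ROBOT

A 6-joint arm with a two-finger parallel gripper is mounted at the origin on a cart in front of the work surface, level with it; the furniture and walls round the work are solid. World frame = base frame: x ahead of the robot, y to its left, z up, the work surface at z = 0. Lengths are in m, angles in rad, forces in N, time in s.
With the tool pointing down it reaches from about 0.375 to 0.9 m from the base axis. Payload 3.1 kg.
Tool frame: the origin (TCP) lies at the very end of the fingers, on their centre line; the grasp point (between the pads) lies 19 mm behind it (manip.tcp_to_grasp is the distance from the TCP to the grasp point, in m); z points along the fingers, y is the line along which they close (so a half turn about z gives the same grasp; the last joint's range is limited). The gripper opens to 85 mm and grips with 20 to 120 N. Pads are 22 mm wide; open, the fingers measure 114 mm over their backs; the gripper's body (76 mm by 85 mm) begins 54 mm behind the grasp point. The pads swing forward as they close: fully open they stand 13 mm farther back than shut.
Start: joints at [0.924, 0.527, 1.433, -0, 1.181, -0.178], TCP at [0.282, 0.558, 0.231] pointing down, gripper open.
Joint ranges: [-3.08, 3.08], [-0.75, 2.2], [0.22, 2.44], [-1.43, 4.57], [0, 2.65], [-2.85, 2.85]. Speed limits (rad/s): [2.79, 2.79, 3.14, 3.14, 3.14, 3.14].

INTERFACE

Orientations are given as a unit quaternion [x, y, z, w].
In Python, from station import manip gives the robot as it stands. The module is installed in compiled form; this text tells all that it offers.
- The arm moves only by the tool step_arm, never from a script. Its argument "commands" is one flat list of numbers, 6 for each row, row after row: the shift along the tool's x, y, z in m, then the turn, a rotation vector about the tool's x, y, z in degrees. A call has exactly 10 rows; each row is the pose to reach, as a shift and turn from the pose commanded when the call began, along the tool's axes at that moment; what a row does not reach only later rows make up. A row lasts 1/10 s, in which the tool goes at most 50 mm and 8.59 degrees, less where a joint would pass 70% of its speed; a pose out of reach is approached as far as the arm can. A call with a gripper value outside its range is refused whole. "jaw" is the opening in per cent of the stroke, from 0 (shut) to 100 (fully open), set as the call begins (left out, the last holds). The fingers move at their own pace and stop on an object; "grip_force" is the grip in N (left out, the last holds). Time passes only in rows, so rows that repeat a pose let the fingers close, or fill a call up. It gives the time, the measured TCP pose, the force, the opening and the grip force at its end, in the units of the state.
- manip.sense(): the state, without advancing time (a new reading comes with each control period).
- manip.snapshot(name): name is "side" or "top" or "wrist"; returns a dict with "pixels" (480x640x3 uint8, blue, green, red), "fx", "fy", "cx", "cy" (pixels), "R" (3x3) and "t" (3): a world point X has camera coordinates R X + t; the wrist camera has in their place "mount" (4x4, takes a point from camera to tool coordinates, whose origin is the TCP and whose axes are the flange's). Camera axes: x right, y down, z forward; pixel columns grow to the right and rows downward; lengths in m; the calibration is good to about 2 mm. A picture is of the moment at which its call begins: read the wrist's pose just before it. There is no depth.
- manip.sign_off(): hands the job in; it is judged then, once.
The state is a dict: "t": time; "q": joint angles; "qd": joint speeds; "tau": joint torques, N m; "tcp_pos": TCP position; "tool_rot": TCP orientation; "force": force on the tool from outside, world axes, zero at the start; "ft_torque": the same for the moment, N m; "finger_gap": opening from 0.0 (shut) to 1.0 (fully open); "gripper_force": force on a finger pad.
Only numpy, scipy, OpenCV 4.12 (cv2) and the standard library are available. Lean on these libraries where they do the work, as an engineer would, in place of code of your own. Each camera call takes 0.05 s, during which the arm holds its last target. There are 200 camera calls.

TASK

The overhauled gear shifter bolted to the bench stands in neutral: push its lever across to the right along the neutral channel, past the other slots without running into them, and then push it fully forward, away from the robot, to the end of the third slot (the right-hand forward one), so that its selector rail is drawn. Only push the knob or stem with the fingertips or the outside of the fingers: do not grip the lever, and do not disturb the small parts standing round the shifter. Leave the lever standing in the slot and move clear of it.

Things in the scene. Friction and masses are not known exactly. Their poses are not given: they have to be found in the camera images.
- shifter: the gear shifter, fixed: an open grey-painted frame 180 x 150 mm on the bench with a flat steel gate plate on top, 150 mm along x, 116 mm along y, its top 148 mm above the bench. Origin at the centre of its underside, on the bench; x is the shifter's forward direction (roughly away from the robot), y its left, z up
- gate_centre (a point): centre of the gate, on top of its 6 mm plate; axes as the shifter's. A neutral channel 14 mm wide runs along y through it; three slots 14 mm wide cross it at y = +22, 0 and -22 mm (first, second, third from the left), each reaching 31 mm forward and 31 mm back. The lips between the slots have round noses
- lever_knob (a point): centre of the black ball knob (38 mm across) on the lever, a 10 mm steel stem that rises through the gate from a pivot in the shifter's middle, 70 mm above the bench, 155 mm below the knob's centre. z runs up the stem, x forward, y left. In neutral over the third slot the knob is 44 mm right of the shifter's centre, 219 mm above the bench; to the slot's forward end it travels 47 mm
- lever_cross (a joint): sideways swing of the lever, rad: 0 upright, positive to the right (-y of the shifter); the first, second and third slot lie at -0.29, 0 and +0.29, and the channel's right end stops it at about 0.3. It has friction and stays where it is left; about 2 N at the knob moves it
- lever_shift (a joint): fore-and-aft swing of the lever, rad: 0 in the neutral channel, positive forward; about +0.31 at the forward end of the third slot. It stays where it is left; about 3 to 4 N at the knob moves it
- slot3_mouth (a point): the middle of the mouth of the third forward slot, where it leaves the cross channel, on top of the gate plate
- slot3_end (a point): where the lever's axis passes the gate's top when the lever is at the end of the third forward slot
- rail_left (a joint): slide of the left of three steel selector rails (rods 10 mm thick low in the frame, whose ends stick out at both ends of it), m: 0 neutral, positive towards the robot. The lever's lower end moves opposite to its knob, so the right-hand (third) slot works this rail: the lever at the slot's forward end draws it about +0.012
- rail_mid (a joint): slide of the middle selector rail, m, 0 neutral (worked by the second slot)
- rail_right (a joint): slide of the right selector rail, m, 0 neutral (worked by the first slot)
- pin_a: bystander: ground steel wrist pin 23 mm thick, 70 mm tall, standing on end left of the shifter; origin at its foot
- pin_b: bystander: the same kind of wrist pin, standing right of the shifter; origin at its foot
- threadlock: bystander: small red bottle 24 x 40 x 80 mm standing left of the shifter; origin at its foot
- bolt: bystander: head bolt 95 mm long lying right of the shifter; origin below its middle
- shaft: bystander: drive shaft 178 mm tall, 43 mm at its gear, standing on its gear beyond the shifter on the left; origin at its foot

How it is judged:
By the outcome, as a careful person would: the job done as asked, in the order asked, and still so for the second after the job is handed in, with the robot touching nothing.
It also fails if it takes over 42 s, if anything falls off the work surface, if the arm or the gripper's body presses on something with over 40 N, if the wrist force passes 120 N, or if a joint passes its speed limit or range.

## Working session

There is one attempt and no reset: what is moved stays moved. The work goes in short steps, Python scripts to look and compute and a tool call to move; the robot and the scene stay as the last step left them, time stands still between calls to the robot, and variables do not carry over. Pictures are saved under pics/ and viewed, at most 10 in all, crops included, and the job is handed in when it is done.

Besides the shell and the picture viewer there is one more tool, called after "Emit:" as name(argument=value, ...) on one line, values as JSON. step_arm: Moves the arm, as the interface text tells. Its arguments: {"type":"object","properties":{"commands":{"type":"array","items":{"type":"number"}},"jaw":{"type":"number"},"grip_force":{"type":"number"}},"required":["commands"]}

```bash
mkdir -p pics
python3 - <<'E'
from station import manip
import cv2,json,numpy as np
s=manip.sense();print({k:np.round(s[k],3).tolist() for k in('t','tcp_pos','tool_rot','force','finger_gap')})
for n in('side','top'):
    d=manip.snapshot(n);cv2.imwrite(f'pics/{n}0.png',d['pixels'])
    R=np.array(d['R']);t=np.array(d['t']);print(n,d['fx'],d['cx'],d['cy'],R.round(3).tolist(),(-R.T@t).round(3))
    np.savez(f'pics/{n}0.npz',**{k:np.array(v) for k,v in d.items()})
E
```

```text
{'t': 0.0, 'tcp_pos': [0.281, 0.557, 0.23], 'tool_rot': [0.232, 0.973, -0.001, -0.0], 'force': [0.115, -0.754, 0.063], 'finger_gap': 1.002}
side 574.8203710671071 318.9751156104525 241.9122525094166 [[-1.0, -0.002, 0.014], [-0.013, 0.593, -0.805], [-0.007, -0.805, -0.593]] [0.576 0.852 0.72 ]
top 477.87084196798213 309.3094430569998 234.8912141509644 [[0.027, -1.0, 0.007], [-0.992, -0.028, -0.125], [0.125, -0.004, -0.992]] [0.474 0.051 1.057]
```

View pics/side0.png

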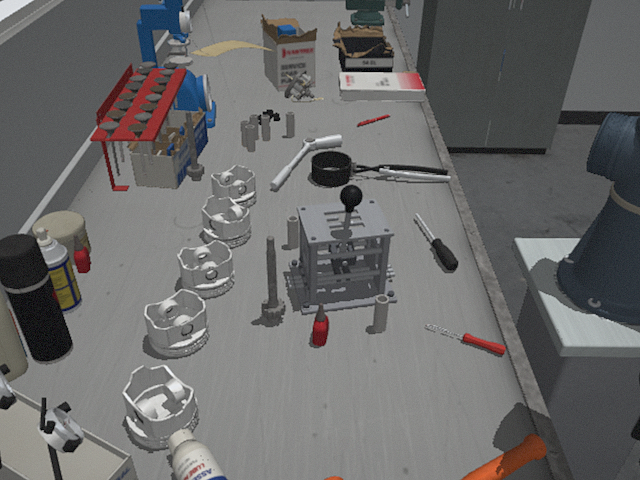

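View pics/top0.png

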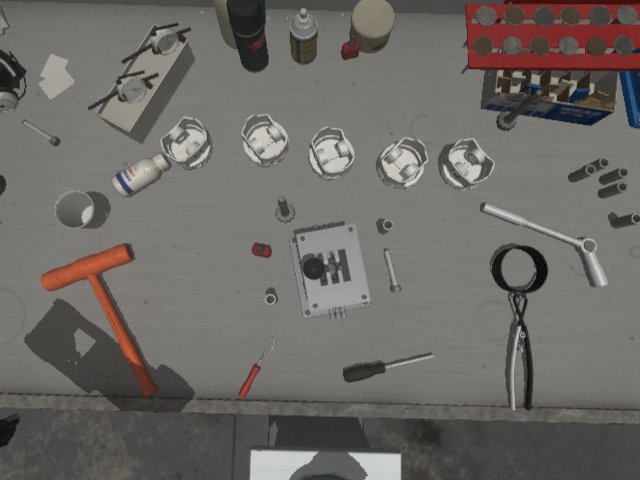

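The side view shows the knob at about (350,197) over the gate plate. The top view shows the knob at (313,267), left of the gate centre at about (331,268), with a pin and bolt to the right and a bottle and pin to the left. I'll zoom in on both views.

Run:
```python
import cv2,numpy as np
a=cv2.imread('pics/top0.png')[190:330,240:410];b=cv2.imread('pics/side0.png')[170:350,250:410]
a=cv2.resize(a,None,fx=2.35,fy=2.35*1,interpolation=2);b=cv2.resize(b,None,fx=2.4,fy=2.4,interpolation=2)
h=max(a.shape[0],b.shape[0]);p=lambda i:cv2.copyMakeBorder(i,0,h-i.shape[0],0,0,0)
cv2.imwrite('pics/crop0.png',np.hstack([p(a),p(b)]))
def ray(d,u,v):
    r=d['R'].T@np.array([(u-d['cx'])/d['fx'],(v-d['cy'])/d['fy'],1]);return -d['R'].T@d['t'],r/np.linalg.norm(r)
D={n:np.load(f'pics/{n}0.npz') for n in('top','side')}
P=[]
for n,(x0,x1,y0,y1) in dict(top=(290,335,245,290),side=(325,375,175,225)).items():
    g=D[n]['pixels'].max(2)[y0:y1,x0:x1];m=(g<45).astype(np.uint8)
    c=max(cv2.findContours(m,0,1)[0],key=cv2.contourArea);(u,v),r=cv2.minEnclosingCircle(c);print(n,u+x0,v+y0,r)
    P.append(ray(D[n],u+x0,v+y0))
A=np.vstack([np.eye(3)-np.outer(r,r) for o,r in P]);bb=np.hstack([(np.eye(3)-np.outer(r,r))@o for o,r in P])
print('knob',np.linalg.lstsq(A,bb,rcond=None)[0])
```

```text
top 310.5 265.0 3.6401548385620117
side 350.0 198.5 13.647443771362305
knob [0.52248836 0.04456015 0.21619829]
```

View pics/crop0.png

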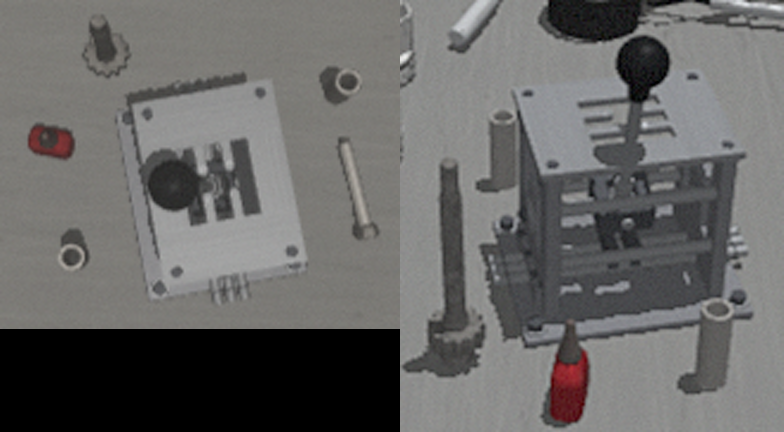

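The left crop shows the plate screws at (147,114), (260,93), (292,251) and (177,272) and the knob at (173,186). The gate is yawed roughly 10° to the left, and the lever leans left towards the first slot.

```bash
cat > h.py <<'E'
import cv2,numpy as np
def ray(d,u,v):
    R=np.array(d['R']);r=R.T@np.array([(u-d['cx'])/d['fx'],(v-d['cy'])/d['fy'],1]);return -R.T@np.array(d['t']),r/np.linalg.norm(r)
def onz(d,u,v,z):
    o,r=ray(d,u,v);return o+r*(z-o[2])/r[2]
def tri(P):
    A=np.vstack([np.eye(3)-np.outer(r,r) for o,r in P]);b=np.hstack([(np.eye(3)-np.outer(r,r))@o for o,r in P]);return np.linalg.lstsq(A,b,rcond=None)[0]
E
python3 - <<'E'
from h import *
T=np.load('pics/top0.npz');S=np.load('pics/side0.npz')
c=lambda u,v:((u+.5)/2.35+240-.5,(v+.5)/2.35+190-.5)
w=np.array([onz(T,*c(*p),.148) for p in[(147,114),(260,93),(292,251),(177,272)]])
g=w.mean(0);f=(w[0]+w[1]-w[2]-w[3])/2;l=(w[0]+w[3]-w[1]-w[2])/2
print(w.round(3),'gate',g.round(4),'len',np.linalg.norm(f),np.linalg.norm(l),'yaw',np.degrees(np.arctan2(f[1],f[0])),np.degrees(np.arctan2(-l[0],l[1])))
yaw=(np.arctan2(f[1],f[0])+np.arctan2(-l[0],l[1]))/2
C=np.array([[np.cos(yaw),np.sin(yaw)],[-np.sin(yaw),np.cos(yaw)]])
# side screws check
for p in[(527,93),(692,77),(730,144),(553,164)]:
    q=onz(S,(p[0]-400+.5)/2.4+250-.5,(p[1]+.5)/2.4+170-.5,.148);print('side screw',q.round(4))
k=tri([ray(T,*c(173,186)),ray(S,350,197.5)]);print('knob',k,'local',C@(k-g)[:2])
for n,p,z in[('pin_a',(71,256),.07),('pin_b',(347,82),.07),('bolt1',(346,142),.01),('bolt2',(365,230),.01),('tl',(48,132),.08),('shaft',(97,25),.178)]:
    q=onz(T,*c(*p),z);print(n,q.round(3),'local',(C@(q-g)[:2]).round(3))
E
```

```text
[[ 0.581  0.061  0.148]
 [ 0.601 -0.031  0.148]
 [ 0.473 -0.059  0.148]
 [ 0.454  0.033  0.148]] gate [0.5274 0.001  0.148 ] len 0.13007624649665803 0.09395435649746645 yaw 12.344146845531759 12.011543441566376
side screw [ 0.5993 -0.0276  0.148 ]
side screw [ 0.4721 -0.0534  0.148 ]
side screw [0.451  0.0364 0.148 ]
side screw [0.5787 0.0638 0.148 ]
knob [0.51906068 0.03903201 0.21428758] local [-0.00010037  0.03894136]
pin_a [0.464 0.124 0.07 ] local [-0.036  0.134]
pin_b [ 0.624 -0.115  0.07 ] local [ 0.07  -0.134]
bolt1 [ 0.576 -0.125  0.01 ] local [ 0.021 -0.133]
bolt2 [ 0.495 -0.143  0.01 ] local [-0.062 -0.134]
tl [0.571 0.148 0.08 ] local [0.073 0.134]
shaft [0.648 0.102 0.178] local [0.139 0.074]
```

Emit:
step_arm(commands=[-0.032,-0.024,0,0,0,-4,-0.064,-0.048,0,0,0,-8,-0.096,-0.072,0,0,0,-12,-0.128,-0.096,0,0,0,-16,-0.16,-0.12,0,0,0,-20,-0.192,-0.144,0,0,0,-24,-0.224,-0.168,0,0,0,-28,-0.256,-0.192,0,0,0,-32,-0.288,-0.216,0,0,0,-36,-0.32,-0.24,0,0,0,-39], jaw=0)

```text
t: 1.1
tcp_pos: [0.4594, 0.1978, 0.2311]
tool_rot: [-0.107, 0.994, -0.0, -0.0]
force: [0.6, -0.2, -0.1]
finger_gap: -0.001
gripper_force: 0.0
```

Emit:
step_arm(commands=[-0.004,-0.016,0.004,0,0,0,-0.008,-0.032,0.008,0,0,0,-0.012,-0.048,0.013,0,0,0,-0.016,-0.064,0.017,0,0,0,-0.02,-0.08,0.022,0,0,0,-0.024,-0.095,0.026,0,0,0,-0.024,-0.095,0.026,0,0,0,-0.024,-0.095,0.026,0,0,0,-0.024,-0.095,0.026,0,0,0,-0.024,-0.095,0.026,0,0,0])

```text
t: 2.1
tcp_pos: [0.5024, 0.1122, 0.2055]
tool_rot: [-0.107, 0.994, 0.0, 0.0]
force: [-0.5, 0.1, 0.3]
finger_gap: 0.0
gripper_force: 0.0
```

Run:
```python
from station import manip
from h import *
s=manip.sense();print(np.round(s['tcp_pos'],4),np.round(s['tool_rot'],4))
d=manip.snapshot('side');a=d['pixels'][120:280,270:450]
w=manip.snapshot('wrist');print(np.round(w['mount'],3).tolist(),w['fx'],w['cx'],w['cy'])
np.savez('pics/w1.npz',tcp=s['tcp_pos'],q=s['tool_rot'],**{k:np.array(v) for k,v in w.items()})
a=cv2.resize(a,(405,360),interpolation=2);b=cv2.resize(w['pixels'],(395,296))
b=cv2.copyMakeBorder(b,0,64,0,0,0);cv2.imwrite('pics/v1.png',np.hstack([a,b]))
```

```text
[0.5024 0.1122 0.2055] [-1.067e-01  9.943e-01  1.000e-04  1.000e-04]
[[0.001, -0.956, -0.295, 0.074], [1.0, 0.001, -0.001, 0.0], [0.001, -0.295, 0.956, -0.142], [0.0, 0.0, 0.0, 1.0]] 431.3540988544784 322.1681521704284 240.22775723044373
```

View pics/v1.png

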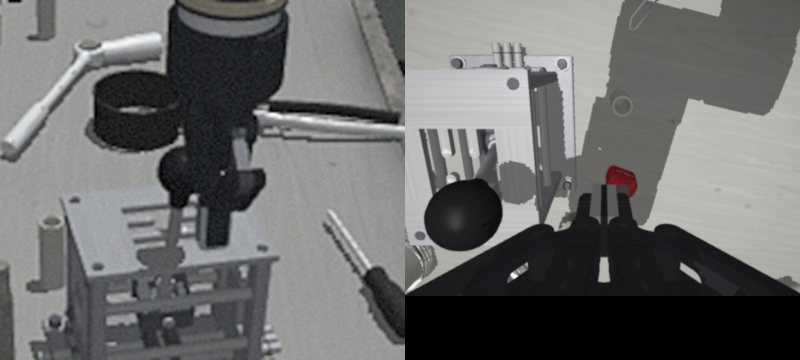

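The wrist image shows the closed fingertips at about (605,190) and the knob at (463,214) to their left, which is the shifter's right. There is clear space between them. I'll use this view to refine the knob position.

Run:
```python
from h import *
from scipy.spatial.transform import Rotation as Ro
w=np.load('pics/w1.npz');g=w['pixels'].max(2)
m=((g<60)*255).astype(np.uint8)[240:430,0:175]
m=cv2.morphologyEx(m,cv2.MORPH_OPEN,np.ones((9,9)))
c=max(cv2.findContours(m,0,1)[0],key=cv2.contourArea);(u,v),r=cv2.minEnclosingCircle(c);v+=240;print(u,v,r)
Rt=Ro.from_quat(w['q']).as_matrix();M=w['mount']
o=Rt@M[:3,3]+w['tcp'];d=Rt@M[:3,:3]@np.array([(u-w['cx'])/w['fx'],(v-w['cy'])/w['fy'],1])
k=o+d*(.219-o[2])/d[2];y=np.radians(12.2);C=np.array([[np.cos(y),np.sin(y)],[-np.sin(y),np.cos(y)]])
G=np.array([.5263,.003]);print('knob',k,'local',C@(k[:2]-G),'tcp local',C@(w['tcp'][:2]-G),'knob in tool',Rt.T@(k-w['tcp']))
```

```text
93.45673370361328 346.66466522216797 65.2040023803711
knob [0.52199134 0.03745784 0.219     ] local [0.00307044 0.03459017] tcp local [-0.00030136  0.1117972 ] knob in tool [-0.00330935 -0.07720795 -0.01348817]
```

Emit:
step_arm(commands=[-0.002,-0.015,0,0,0,0,-0.002,-0.03,0,0,0,0,-0.002,-0.038,0,0,0,0,-0.002,-0.045,0,0,0,0,-0.002,-0.052,0,0,0,0,-0.002,-0.059,0,0,0,0,-0.002,-0.066,0,0,0,0,-0.002,-0.073,0,0,0,0,-0.002,-0.08,0,0,0,0,-0.002,-0.087,0,0,0,0])

```text
t: 3.2
tcp_pos: [0.5231, 0.0263, 0.2053]
tool_rot: [-0.106, 0.994, -0.0, -0.0]
force: [-0.9, 1.3, 0.4]
finger_gap: 0.0
gripper_force: 1.0
```

Run:
```python
from station import manip
from h import *
s=manip.sense();print(np.round(s['tcp_pos'],4),np.round(s['force'],2))
d=manip.snapshot('side');a=d['pixels'][120:280,270:450]
w=manip.snapshot('wrist')
a=cv2.resize(a,(405,360),interpolation=2);b=cv2.resize(w['pixels'],(395,296))
b=cv2.copyMakeBorder(b,0,64,0,0,0);cv2.imwrite('pics/v2.png',np.hstack([a,b]))
```

```text
[0.5231 0.0263 0.2053] [-0.91  1.33  0.37]
```

View pics/v2.png

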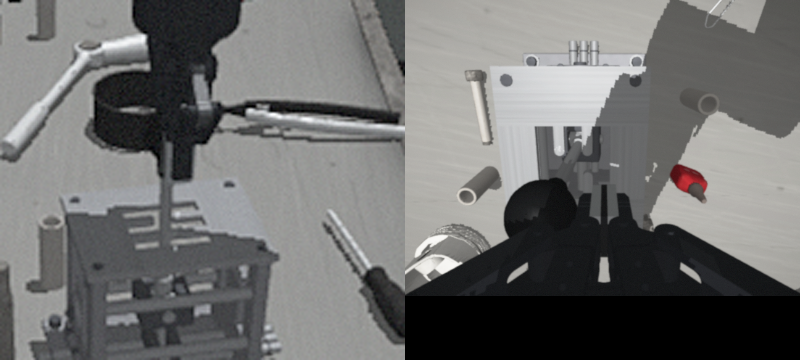

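The wrist view shows the knob touching the outside of the left finger at (540,208), and the lever is now slightly right of centre. I'll keep pushing right, more slowly near the end.

Emit:
step_arm(commands=[0,-0.005,0,0,0,0,0,-0.01,0,0,0,0,0,-0.015,0,0,0,0,0,-0.02,0,0,0,0,0,-0.024,0,0,0,0,0,-0.027,0,0,0,0,0,-0.03,0,0,0,0,0,-0.032,0,0,0,0,0,-0.033,0,0,0,0,0,-0.033,0,0,0,0])

```text
t: 4.3
tcp_pos: [0.53, -0.0055, 0.2053]
tool_rot: [-0.106, 0.994, -0.0, -0.0]
force: [0.6, 0.8, -0.3]
finger_gap: 0.002
gripper_force: 0.4
```

Emit:
step_arm(commands=[0,-0.0005,0,0,0,0,0,-0.001,0,0,0,0,0,-0.0015,0,0,0,0,0,-0.002,0,0,0,0,0,-0.0025,0,0,0,0,0,-0.003,0,0,0,0,0,-0.003,0,0,0,0,0,-0.003,0,0,0,0,0,-0.003,0,0,0,0,0,-0.003,0,0,0,0])

```text
t: 5.3
tcp_pos: [0.5307, -0.0083, 0.2053]
tool_rot: [-0.106, 0.994, -0.0, 0.0]
force: [-0.1, 1.3, -0.5]
finger_gap: -0.002
gripper_force: 0.6
```

Run:
```python
from station import manip
from h import *
s=manip.sense();print(np.round(s['tcp_pos'],4),np.round(s['force'],2))
d=manip.snapshot('side');a=d['pixels'][120:280,270:450]
w=manip.snapshot('top')['pixels'][220:310,270:370]
a=cv2.resize(a,(405,360),interpolation=2);b=cv2.resize(w,(395,356),interpolation=2)
b=cv2.copyMakeBorder(b,0,4,0,0,0);cv2.imwrite('pics/v3.png',np.hstack([a,b]))
```

```text
[ 0.5307 -0.0083  0.2053] [-0.08  1.3  -0.48]
```

View pics/v3.png

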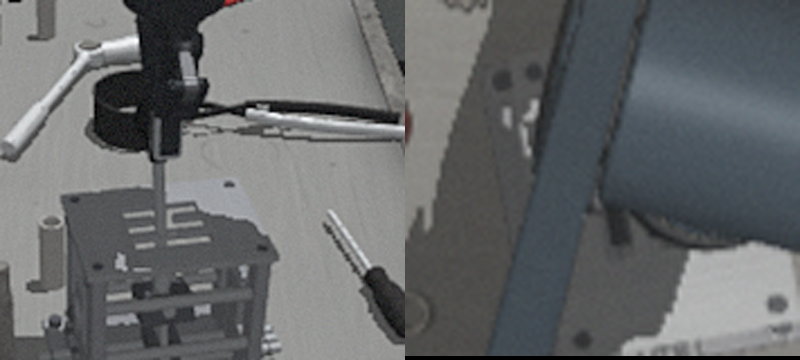

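The side view shows the stem close to the third slot at about (160,214). The arm hides the gate in the top view. The force is still only 1.3 N, so the lever isn't at the stop yet, and I'll push on gently.

Emit:
step_arm(commands=[0,-0.0005,0,0,0,0,0,-0.001,0,0,0,0,0,-0.0015,0,0,0,0,0,-0.002,0,0,0,0,0,-0.0025,0,0,0,0,0,-0.003,0,0,0,0,0,-0.003,0,0,0,0,0,-0.003,0,0,0,0,0,-0.003,0,0,0,0,0,-0.003,0,0,0,0])

```text
t: 6.4
tcp_pos: [0.5313, -0.0113, 0.2054]
tool_rot: [-0.106, 0.994, -0.0, 0.0]
force: [0.1, 1.0, -1.4]
finger_gap: 0.0
gripper_force: 0.6
```

Run:
```python
from station import manip
from h import *
s=manip.sense();print(np.round(s['tcp_pos'],4),np.round(s['force'],2))
w=manip.snapshot('wrist');np.savez('pics/w4.npz',tcp=s['tcp_pos'],q=s['tool_rot'],**{k:np.array(v) for k,v in w.items()})
a=manip.snapshot('side')['pixels'][180:260,280:380]
b=cv2.resize(w['pixels'][150:460,150:460],(400,400),interpolation=2);a=cv2.resize(a,(400,320),interpolation=2)
a=cv2.copyMakeBorder(a,0,80,0,0,0)
o=np.hstack([a,b]);cv2.imwrite('pics/v4.png',np.clip(o*1.7,0,255).astype(np.uint8))
```

```text
[ 0.5313 -0.0113  0.2054] [ 0.13  1.05 -1.42]
```

View pics/v4.png

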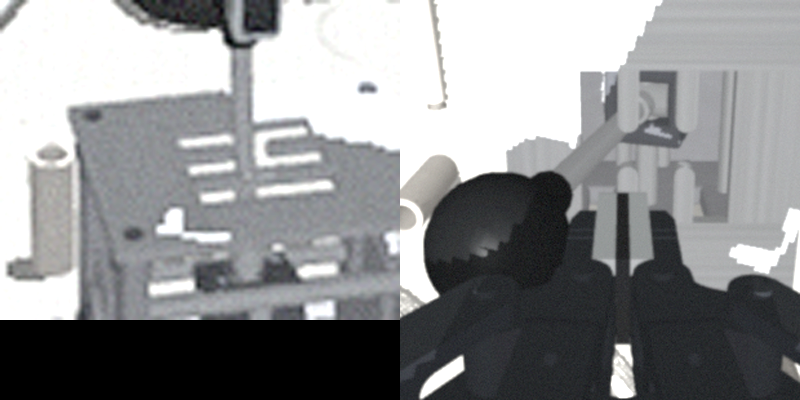

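The wrist crop shows the knob at (497,248) touching the finger's outside, and the stem leaning into the gate's right side. I'll work out the knob's local position.

Run:
```python
from h import *
from scipy.spatial.transform import Rotation as Ro
w=np.load('pics/w4.npz');Rt=Ro.from_quat(w['q']).as_matrix();M=w['mount'];o=Rt@M[:3,3]+w['tcp']
y=np.radians(12.2);C=np.array([[np.cos(y),np.sin(y)],[-np.sin(y),np.cos(y)]]);G=np.array([.5263,.003])
def pt(u,v,z):
    d=Rt@M[:3,:3]@np.array([(u-w['cx'])/w['fx'],(v-w['cy'])/w['fy'],1]);k=o+d*(z-o[2])/d[2];return (C@(k[:2]-G)).round(4)
c=lambda a,b:((a-400)*.775+150,b*.775+150)
print('tcp',C@(w['tcp'][:2]-G))
for z in(.217,.221):print('knob',pt(*c(497,248),z))
for n,p in dict(slotL=(582,72),tongue1=(627,125),slotR=(726,72),stemtop=(640,108),stemmid=(580,170)).items():print(n,pt(*c(*p),.148))
```

```text
tcp [ 0.0019028  -0.01501338]
knob [ 0.0045 -0.048 ]
knob [ 0.0022 -0.047 ]
slotL [-0.0277 -0.0297]
tongue1 [-0.0073 -0.0132]
slotR [-0.0278  0.023 ]
stemtop [-0.014  -0.0083]
stemmid [ 0.011  -0.0313]
```

Emit:
step_arm(commands=[0,-0.0005,0,0,0,0,0,-0.001,0,0,0,0,0,-0.0015,0,0,0,0,0,-0.002,0,0,0,0,0,-0.002,0,0,0,0,0,-0.002,0,0,0,0,0,-0.002,0,0,0,0,0,-0.002,0,0,0,0,0,-0.002,0,0,0,0,0,-0.002,0,0,0,0])

```text
t: 7.5
tcp_pos: [0.5315, -0.0128, 0.2052]
tool_rot: [-0.106, 0.994, 0.0, -0.0]
force: [-0.5, 6.1, -2.3]
finger_gap: 0.001
gripper_force: 2.5
```

The force jumped to 6 N, so the lever is against the channel's right end. Next I'll back off, go round behind the knob on the robot's side, and line up for the forward push.

Emit:
step_arm(commands=[0,0.012,0,0,0,0,0,0.024,0,0,0,0,0.02,0.026,0,0,0,0,0.04,0.026,0,0,0,0,0.058,0.02,0,0,0,0,0.058,0.005,0.002,0,0,0,0.058,-0.01,0.003,0,0,0,0.058,-0.025,0.004,0,0,0,0.058,-0.03,0.005,0,0,0,0.058,-0.03,0.005,0,0,0])

```text
t: 8.5
tcp_pos: [0.4823, -0.056, 0.2]
tool_rot: [-0.105, 0.994, -0.0, 0.0]
force: [-0.1, 0.1, 1.2]
finger_gap: 0.002
gripper_force: 0.0
```

Run:
```python
from station import manip
from h import *
s=manip.sense();print(np.round(s['tcp_pos'],4),np.round(s['force'],2))
w=manip.snapshot('wrist')
a=manip.snapshot('side')['pixels'][140:270,280:410]
b=cv2.resize(w['pixels'][60:460,100:500],(400,400),interpolation=2);a=cv2.resize(a,(400,400),interpolation=2)
o=np.hstack([a,b]);cv2.imwrite('pics/v5.png',np.clip(o*1.7,0,255).astype(np.uint8))
```

```text
[ 0.4823 -0.056   0.2   ] [-0.14  0.07  1.16]
```

View pics/v5.png

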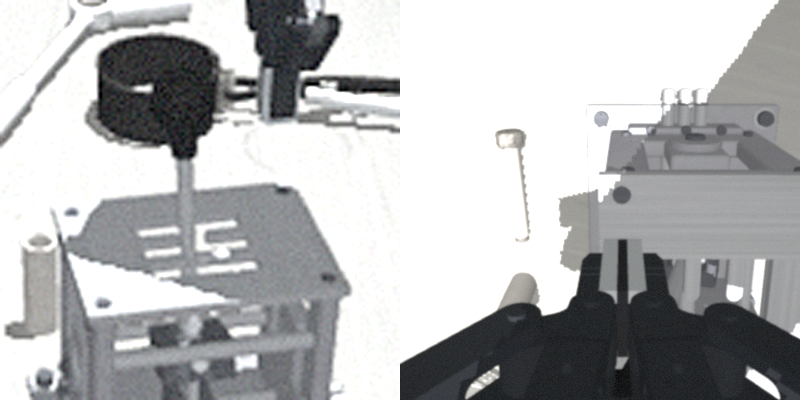

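The side view shows the fingers standing clear on the robot's side of the knob, and the lever standing at the right end. The wrist view shows the fingertips at (622,265), in line with it. I'll push forward now.

Emit:
step_arm(commands=[-0.01,0.001,0,0,0,0,-0.018,0.002,0,0,0,0,-0.023,0.002,0,0,0,0,-0.028,0.002,0,0,0,0,-0.033,0.002,0,0,0,0,-0.038,0.002,0,0,0,0,-0.043,0.002,0,0,0,0,-0.048,0.002,0,0,0,0,-0.053,0.002,0,0,0,0,-0.058,0.002,0,0,0,0])

```text
t: 9.6
tcp_pos: [0.5367, -0.0404, 0.2]
tool_rot: [-0.106, 0.994, 0.0, -0.001]
force: [-5.9, -1.4, 1.5]
finger_gap: 0.003
gripper_force: 2.4
```

Emit:
step_arm(commands=[-0.002,0,0,0,0,0,-0.004,0,0,0,0,0,-0.006,0,0,0,0,0,-0.008,0,0,0,0,0,-0.009,0,0,0,0,0,-0.01,0,0,0,0,0,-0.011,0,0,0,0,0,-0.012,0,0,0,0,0,-0.013,0,0,0,0,0,-0.013,0,0,0,0,0])

```text
t: 10.6
tcp_pos: [0.5508, -0.0377, 0.2005]
tool_rot: [-0.106, 0.994, -0.0, 0.001]
force: [-4.4, 0.5, -1.8]
finger_gap: -0.002
gripper_force: 2.0
```

Run:
```python
from station import manip
from h import *
s=manip.sense();print(np.round(s['tcp_pos'],4),np.round(s['force'],2))
w=manip.snapshot('wrist')
a=manip.snapshot('side')['pixels'][140:270,280:410]
b=cv2.resize(w['pixels'][60:460,100:500],(400,400),interpolation=2);a=cv2.resize(a,(400,400),interpolation=2)
o=np.hstack([a,b]);cv2.imwrite('pics/v6.png',np.clip(o*1.7,0,255).astype(np.uint8))
```

```text
[ 0.5508 -0.0377  0.2005] [-4.37  0.48 -1.82]
```

View pics/v6.png

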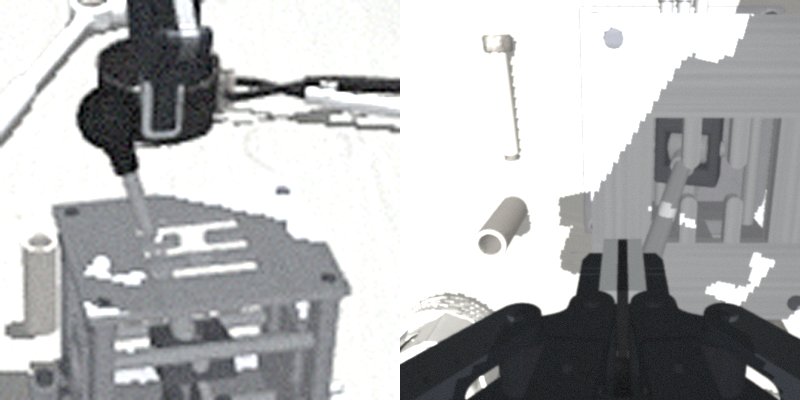

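The side view shows the lever leaning forward inside the third slot, with the knob at (105,115). I'll creep forward until it reaches the stop.

Emit:
step_arm(commands=[-0.0005,0,0,0,0,0,-0.001,0,0,0,0,0,-0.0015,0,0,0,0,0,-0.002,0,0,0,0,0,-0.0025,0,0,0,0,0,-0.003,0,0,0,0,0,-0.003,0,0,0,0,0,-0.003,0,0,0,0,0,-0.003,0,0,0,0,0,-0.003,0,0,0,0,0])

```text
t: 11.7
tcp_pos: [0.5534, -0.0371, 0.2003]
tool_rot: [-0.106, 0.994, -0.0, 0.0]
force: [-4.0, 0.9, -3.3]
finger_gap: 0.004
gripper_force: 1.9
```

Emit:
step_arm(commands=[-0.0005,0,0,0,0,0,-0.001,0,0,0,0,0,-0.0015,0,0,0,0,0,-0.002,0,0,0,0,0,-0.0025,0,0,0,0,0,-0.003,0,0,0,0,0,-0.003,0,0,0,0,0,-0.003,0,0,0,0,0,-0.003,0,0,0,0,0,-0.003,0,0,0,0,0])

```text
t: 12.7
tcp_pos: [0.555, -0.0366, 0.2001]
tool_rot: [-0.106, 0.994, 0.0, -0.001]
force: [-7.2, -0.7, -1.7]
finger_gap: -0.001
gripper_force: 3.3
```

Emit:
step_arm(commands=[-0.0005,0,0,0,0,0,-0.001,0,0,0,0,0,-0.0015,0,0,0,0,0,-0.002,0,0,0,0,0,-0.002,0,0,0,0,0,-0.002,0,0,0,0,0,-0.002,0,0,0,0,0,-0.002,0,0,0,0,0,-0.002,0,0,0,0,0,-0.002,0,0,0,0,0])

```text
t: 13.7
tcp_pos: [0.5555, -0.0364, 0.1999]
tool_rot: [-0.107, 0.994, -0.0, -0.003]
force: [-9.4, -2.2, -0.0]
finger_gap: 0.001
gripper_force: 4.8
```

Two more millimetres commanded gave only 0.5 mm of motion, and the force rose to 9 N, so this is the slot end. I'll retreat towards the robot and up.

Emit:
step_arm(commands=[0.01,0,0,0,0,0,0.025,0,0,0,0,0,0.045,0,0,0,0,0,0.065,0,-0.01,0,0,0,0.085,0,-0.03,0,0,0,0.105,0.02,-0.05,0,0,0,0.12,0.05,-0.07,0,0,0,0.13,0.08,-0.09,0,0,0,0.13,0.12,-0.1,0,0,0,0.13,0.16,-0.1,0,0,0])

```text
t: 14.7
tcp_pos: [0.4009, 0.0938, 0.3038]
tool_rot: [-0.105, 0.994, -0.001, 0.007]
force: [0.9, 0.0, 0.9]
finger_gap: 0.001
gripper_force: 0.0
```

Run:
```python
from station import manip
from h import *
s=manip.sense();print(s['t'],np.round(s['tcp_pos'],4),np.round(s['force'],2))
w=manip.snapshot('top')['pixels'][190:330,240:410];a=manip.snapshot('side')['pixels'][140:340,250:420]
b=cv2.resize(w,(400,330),interpolation=2);a=cv2.resize(a,(380,447),interpolation=2)
b=cv2.copyMakeBorder(b,0,117,0,0,0)
cv2.imwrite('pics/v7.png',np.clip(np.hstack([a,b])*1.5,0,255).astype(np.uint8))
```

```text
14.7 [0.4009 0.0938 0.3038] [0.87 0.03 0.9 ]
```

View pics/v7.png

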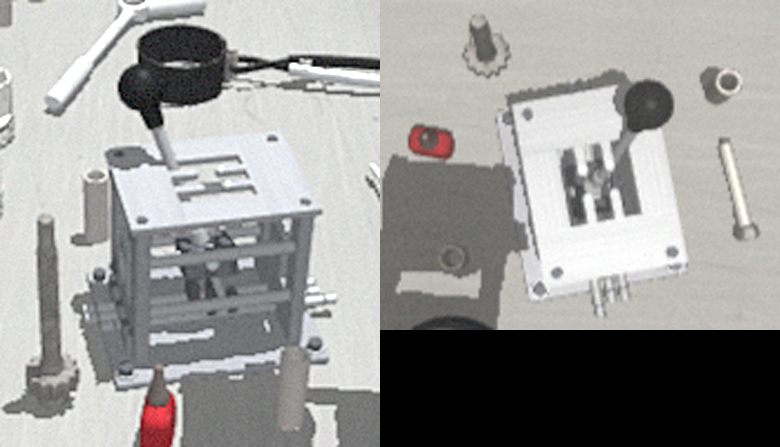

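The top view shows the knob at (649,104), forward and right, with the left rail drawn out at (600,295). The bystanders are untouched. I'll do one quick numeric check and hand in if it agrees.

Run:
```python
from station import manip
from h import *
T=np.load('pics/top0.npz');k=onz(T,354.0,233.8,.2115);y=np.radians(12.2)
C=np.array([[np.cos(y),np.sin(y)],[-np.sin(y),np.cos(y)]]);l=C@(k[:2]-[.5263,.003]);print(l)
if l[0]>.043 and abs(l[1]+.044)<.008: print(manip.sign_off())
```

```text
[ 0.04902227 -0.04637634]
the job is handed in; nothing more can be done
None
```

The lever stands at the forward end of the third slot with its selector rail visibly drawn, the small parts undisturbed and the arm clear; the job was handed in after about 15 s.

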